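Centre-punch the strap in the lever press

TASK

Slide the aluminium strap back on the press bed until its back edge sits flush against the fence and its scribed cross is right under the punch tip, while the lever is still up. Then press the lever down by its pad until the spring catch holds it down, and leave it latched with the cross still under the punch; do not disturb the tools and things lying around.

Things in the scene. Friction and masses are not known exactly. Their poses are not given: they have to be found in the camera images.
- press: Grey iron bench lever press, fixed, 205 x 140 x 240 mm. Origin: on the bench top below the punch tip; z up, x from lever pad (front) to column (back), y left. In its frame (mm): steel bed, flat top at z 40, x -75..45, y -70..70; column x 60..110; ram guide and overarm z 93..126.
- fence (a point): Middle of the foot of the fence's front face (press x +22.5, y 0, z 40 mm). The fence is a straight dark bar on the bed in front of the column, along press y from -60 to +60 mm, 16 mm high. With the strap's back edge flush on it, the cross is level with the tip in press x.
- strap: Loose aluminium bar 45 x 200 x 10 mm, about 0.24 kg, flat on the bed. Origin: centre of underside; y is the long axis (+y = left end, nearer the cross), x the width. Starts 22 to 36 mm short of its place, turned up to 10 degrees, off to either side. Parallel to the press axes when home. Grip across its width near the -y end (two dark holes), fingertips just above the bed, or push it.
- mark (a point): Centre of the scribed cross on the strap's top face: a thin dark line across the full width and a 24 mm line along the middle, 30 mm from the strap's middle towards its +y end (strap frame 0, 30, 10 mm).
- punch_tip (a point): Lower end of the pointed steel punch under the ram, at press x = y = 0. Lever up: 81 mm above the bench, 31 mm above the strap. It comes straight down with the lever and is sprung, so it rests on the strap with about 6 N when the lever is latched.
- lever (a joint): Press lever angle, rad: 0 = up at rest (0.25 above level), growing as the pad goes down; end stop 0.44. Hinge at press x 85, z 170 mm, axis along y. A sprung hook on the ram guide's +y side snaps over the lever's pin near 0.36: let go after that, it stays at about 0.40; before, it springs up. The pad takes 2 N at first, about 7 N as the hook rides over, 8 to 11 N near the bottom.
- lever_pad (a point): Centre of the top face of the square black pad, 44 x 44 mm, at the lever's free end, 205 mm from the hinge. Lever up: about 234 mm above the bench, press x about -110 mm. Latched: about 153 mm, press x about -120; at the end stop about 8 mm lower. Press it straight down.
- hammer: Bystander: hammer about 280 mm long lying on the bench. Origin under its middle. Leave it alone.
- screwdriver: Bystander: yellow-handled screwdriver lying on the bench. Leave it alone.
- tin: Bystander: open steel tin 74 mm wide, 100 mm high. Origin at the centre of its underside. Leave it alone.
- offcut: Bystander: wooden offcut 160 x 70 x 35 mm. Origin at the centre of its underside. Leave it alone.
Things that resemble listed ones, but are neither listed nor needed, are in the scene too. Of the things shaped like the strap, the aluminium one is meant.

How it is judged:
On the way, in this order (a step that is already met when the one before it is completed fails the run):
1. the strap lies on the bed along the fence with its cross under the punch tip (4 mm), lever still up (horizontal distance between mark and punch_tip below 0.004 m and angle between the y axis of strap and the y axis of press, either way round below 0.05 rad and z of strap in the frame of press below 0.043 m and value of joint lever below 0.08 rad), for 0.2 s.
2. the lever is pressed down far enough for the catch (value of joint lever above 0.38 rad), for 0.1 s.
At the end, for the whole second after the job is handed in: The lever stays down by itself in the catch (above 0.38 rad), the strap lies still and flat on the bed, parallel to the fence within 0.05 rad, with its cross within 4 mm of the punch axis (value of joint lever above 0.38 rad and horizontal distance between mark and punch_tip below 0.004 m and angle between the y axis of strap and the y axis of press, either way round below 0.05 rad and z of strap in the frame of press between 0.037 and 0.043 m and linear speed of strap below 0.01 m/s); the robot touches nothing.
It fails at once if a bystander is shoved more than 20 mm (distance of any of hammer, screwdriver, tin, offcut from where it was at the start of the episode above 0.02 m).
It also fails if it takes over 58 s, if anything falls off the work surface, if the arm or the gripper's body presses on something with over 40 N, if the wrist force passes 120 N, or if a joint passes its speed limit or range.

ROBOT

A 7-joint arm with a two-finger parallel gripper is mounted at the origin on the work surface. World frame = base frame: x ahead of the robot, y to its left, z up, the work surface at z = 0. Lengths are in m, angles in rad, forces in N, time in s.
With the tool pointing down it reaches from about 0.4 to 0.9 m from the base axis. Payload 5.5 kg.
Tool frame: the origin (TCP) lies at the very end of the fingers, on their centre line; the grasp point (between the pads) lies 19 mm behind it; z points along the fingers, y is the line along which they close (so a half turn about z gives the same grasp; the last joint's range is limited). The gripper opens to 92 mm and grips with 3 to 60 N. Pads are 19 mm wide; open, the fingers measure 130 mm over their backs; the gripper's body (75 mm by 190 mm) begins 47 mm behind the grasp point.
Start: joints at [1.588, 0.501, -0.427, 1.55, 0.221, 1.138, -0.21], TCP at [0.158, -0.63, 0.227] pointing down, gripper open.
Joint ranges: [-2.88, 2.88], [-0.31, 2.03], [-1.54, 1.56], [0.2, 2.42], [-1.41, 4.55], [0.19, 2.02], [-2.57, 2.57]. Speed limits (rad/s): [2.57, 2.57, 3.14, 3.14, 3.14, 3.14, 3.14].

INTERFACE

Orientations are given as a unit quaternion [w, x, y, z].
In Python, from bench import readout, optics, bot gives the robot as it stands. The module is installed in compiled form; this text tells all that it offers.
- The arm moves only by the shell command python3 -m jog 'ROWS'. ROWS is JSON, a list that holds one entry, the list of rows, each a list of 7 numbers: the closure, from 0 (fully open) to 1 (shut), then the shift along the tool's x, y, z in cm, then the turn, a rotation vector about the tool's x, y, z in degrees. In form: [[[grip, dx, dy, dz, rx, ry, rz], ...]]. A call has 1 to 12 rows; each row is the pose to reach, as a shift and turn from the pose commanded when the call began, along the tool's axes at that moment; what a row does not reach only later rows make up. A row lasts 1/12 s, in which the tool goes at most 41.7 mm and 7.16 degrees, less where a joint would pass 70% of its speed; a pose out of reach is approached as far as the arm can. A call with a gripper value outside its range is refused whole. The fingers move at their own pace and stop on an object; the grip force is fixed at half the most. Time passes only in rows, so rows that repeat a pose let the fingers close. It gives the time, the measured TCP pose, the force, the opening and the grip force at its end, in the units of the state.
- readout.observe(): the state, without advancing time (a new reading comes with each control period).
- optics.camera(name): name is "scene" or "top" or "wrist"; returns (picture, depth): 400x640x3 uint8, red, green, blue; 400x640 float32, m along the optical axis (not along the pixel's ray), 0 where there is no reading.
- optics.camera_params(name): a dict with "fx", "fy", "cx", "cy" (pixels), "extrinsics" (4x4, takes a point from camera to world coordinates). Camera axes: x right, y down, z forward; pixel columns grow to the right and rows downward; lengths in m; the calibration is good to about 2 mm. The wrist camera is an equidistant fisheye: a pixel r from the principal point sees the ray r / f radians off the axis. A picture is of the moment at which its call begins: read the wrist's pose just before it. camera_params takes no time and is no camera call; for the wrist camera it gives the pose at the moment of the call.
- bot.close_job(): hands the job in; it is judged then, once.
The state is a dict: "time_s": time; "joint_positions": joint angles; "joint_velocities": joint speeds; "effort": joint torques, N m; "eef_pos": TCP position; "eef_rot": TCP orientation; "force": force on the tool from outside, world axes, zero at the start; "moment": the same for the moment, N m; "finger_gap": opening from 0.0 (shut) to 1.0 (fully open); "finger_force": force on a finger pad.
Only numpy, scipy, OpenCV 4.12 (cv2) and the standard library are available. Lean on these libraries where they do the work, as an engineer would, in place of code of your own. Each camera call takes 0.05 s, during which the arm holds its last target. There are 200 camera calls.

## Working session

There is one attempt and no reset: what is moved stays moved. The work goes in short steps, Python scripts to look and compute and a shell command to move; the robot and the scene stay as the last step left them, time stands still between calls to the robot, and variables do not carry over. Pictures are saved under pics/ and viewed, at most 10 in all, crops included, and the job is handed in when it is done.

```bash
mkdir -p pics
cat > h.py <<'E'
import numpy as np, cv2
from bench import readout, optics, bot
def grab(n,save=None):
    p=optics.camera_params(n); im,d=optics.camera(n)
    if save: cv2.imwrite('pics/'+save,im[:,:,::-1])
    return p,im,d
def ray(p,u,v,fish=False):
    x=(u-p['cx'])/p['fx'];y=(v-p['cy'])/p['fy']
    if fish:
        r=np.hypot(x,y); s=np.sin(r)/r if r>1e-9 else 1; c=np.array([x*s,y*s,np.cos(r)])
    else: c=np.array([x,y,1.])
    E=np.array(p['extrinsics']); return E[:3,3],E[:3,:3]@c
def onplane(p,u,v,z,fish=False):
    o,d=ray(p,u,v,fish); return o+d*(z-o[2])/d[2]
def pt(p,d,u,v):
    o,r=ray(p,u,v); return o+r*d[int(v),int(u)]
def proj(p,X,fish=False):
    E=np.array(p['extrinsics']); c=E[:3,:3].T@(np.array(X)-E[:3,3])
    if fish:
        t=np.arctan2(np.hypot(c[0],c[1]),c[2]); k=t/np.hypot(c[0],c[1]); x,y=c[0]*k,c[1]*k
    else: x,y=c[0]/c[2],c[1]/c[2]
    return np.array([p['cx']+p['fx']*x,p['cy']+p['fy']*y])
E
python3 - <<'E'
from h import *
for n in ('top','scene'):
    p,im,d=grab(n,n+'0.png'); print(n,p['fx'],np.round(p['extrinsics'],3).tolist())
s=readout.observe(); print(s['time_s'],s['eef_pos'],s['eef_rot'],s['force'])
E
```

```text
top 413.9149426201279 [[0.041, -0.976, 0.215, 0.311], [-0.999, -0.039, 0.013, 0.06], [-0.005, -0.215, -0.977, 1.225], [0.0, 0.0, 0.0, 1.0]]
scene 503.38732468337986 [[-0.292, 0.623, -0.726, 1.527], [0.956, 0.204, -0.21, 0.36], [0.017, -0.755, -0.655, 1.066], [0.0, 0.0, 0.0, 1.0]]
0.1 [ 0.15796682 -0.62986941  0.22577889] [-8.55195393e-04  9.92453376e-01  1.22619562e-01 -9.13741418e-05] [ 0.04275772 -0.50855262  0.49042329]
```

View pics/top0.png

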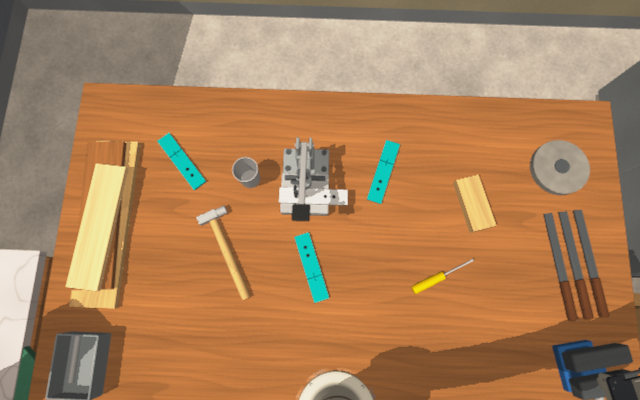

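View pics/scene0.png

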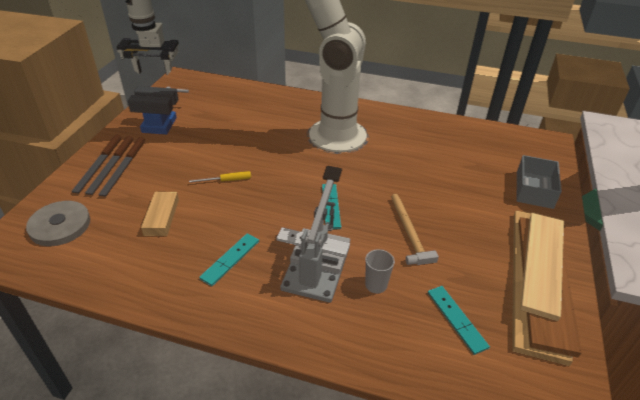

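Top view: the aluminium-coloured strap is on the press bed at about (280–348, 196), with its two holes at the right end. The three teal bars at (181,161), (384,171) and (312,267) are lookalikes lying on the bench. Of the four, only the silver bar on the bed fits, and I'll confirm it in an enlarged crop.

Run:
```python
from h import *
im=cv2.imread('pics/top0.png')[120:235,260:370]
a=cv2.resize(im,None,fx=5,fy=5,interpolation=cv2.INTER_CUBIC)
cv2.imwrite('pics/crop0.png',a)
p,im,d=grab('top')
for u,v in [(300,213),(286,197),(312,190),(326,196),(340,196),(300,160)]: print(u,v,np.round(pt(p,d,u,v),3))
p2,im2,d2=grab('scene')
for u,v in [(332,173),(288,237),(318,216),(312,290)]: print(u,v,np.round(pt(p2,d2,u,v),3))
```

```text
300 213 [0.503 0.114 0.238]
286 197 [0.585 0.167 0.049]
312 190 [0.609 0.092 0.05 ]
326 196 [0.592 0.05  0.05 ]
340 196 [0.594 0.01  0.052]
300 160 [0.653 0.123 0.19 ]
332 173 [0.513 0.11  0.238]
288 237 [0.6   0.014 0.05 ]
318 216 [0.644 0.112 0.199]
312 290 [0.736 0.127 0.022]
```

View pics/crop0.png

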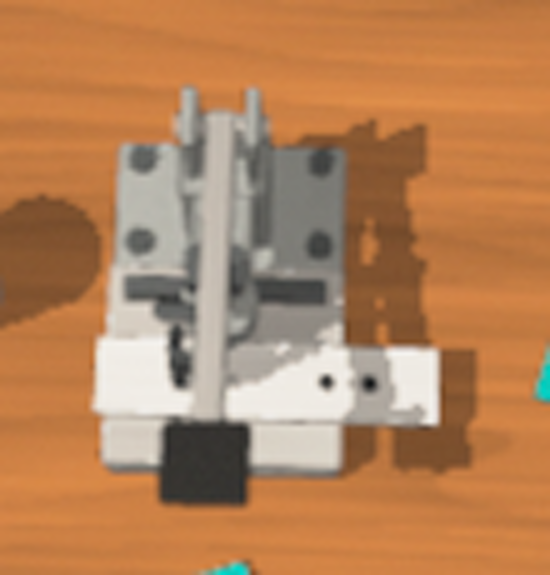

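The crop confirms it: the silver bar at crop (95–438, 340–420) has two holes at the right (-y) end and lies in front of the dark fence. It is nearly parallel to the fence. Next I'll plan a close wrist view.

```bash
cat >> h.py <<'E'
from scipy.spatial.transform import Rotation as R
def pose():
    s=readout.observe(); q=s['eef_rot']; return np.array(s['eef_pos']),R.from_quat([q[1],q[2],q[3],q[0]]),s
def goto(X,yaw):
    "row to bring TCP to X, pointing down, tool y at world azimuth yaw(deg)"
    P,r,s=pose(); a=np.deg2rad(yaw); y=np.array([np.cos(a),np.sin(a),0]); z=np.array([0,0,-1.]); x=np.cross(y,z)
    T=R.from_matrix(np.c_[x,y,z]); print('shift cm',np.round(r.inv().apply(np.array(X)-P)*100,2),'rot',np.round((r.inv()*T).as_rotvec(degrees=True),1))
E
python3 - <<'E'
from h import *
P,r,s=pose(); E=np.array(optics.camera_params('wrist')['extrinsics'])
print(np.round(r.inv().apply(E[:3,3]-P),3),np.round((r.inv().as_matrix()@E[:3,:3]),2).tolist(),optics.camera_params('wrist')['fx'])
goto([0.57,-0.06,0.27],0)
E
```

```text
[ 0.084  0.002 -0.158] [[-0.0, -0.95, -0.31], [1.0, -0.0, -0.0], [0.0, -0.31, 0.95]] 309.70691628693146
shift cm [ 53.83 -45.27  -4.33] rot [ -0.1  -0.  -75.9]
```

```bash
python3 -m jog '[[[0,54,-45,-4,0,0,-76],[0,54,-45,-4,0,0,-76],[0,54,-45,-4,0,0,-76],[0,54,-45,-4,0,0,-76],[0,54,-45,-4,0,0,-76],[0,54,-45,-4,0,0,-76],[0,54,-45,-4,0,0,-76],[0,54,-45,-4,0,0,-76],[0,54,-45,-4,0,0,-76],[0,54,-45,-4,0,0,-76],[0,54,-45,-4,0,0,-76],[0,54,-45,-4,0,0,-76]]]'
cat >> h.py <<'E'
def goto2(X,yaw,tilt):
    "as goto, tool leaning back to world -y side by tilt deg"
    P,r,s=pose(); y=np.array([np.cos(np.deg2rad(yaw)),np.sin(np.deg2rad(yaw)),0]); n=np.cross([0,0,1.],y); t=np.deg2rad(tilt)
    z=n*np.sin(t)-np.array([0,0,np.cos(t)]); T=R.from_matrix(np.c_[np.cross(y,z),y,z])
    print('at',np.round(P,4),'q',np.round(s['joint_positions'],2),'F',np.round(s['force'],1),'t',s['time_s'],'gap',s['finger_gap'])
    print('shift cm',np.round(r.inv().apply(np.array(X)-P)*100,2),'rot',np.round((r.inv()*T).as_rotvec(degrees=True),1))
E
python3 -c "
from h import *
goto2([0.58,-0.08,0.19],0,30)"
```

```text
time_s: 1.2
eef_pos: [0.453, -0.2256, 0.2554]
eef_rot: [0.0, 0.705, 0.709, -0.0]
force: [0.2, -0.1, -0.6]
finger_gap: 1.002
finger_force: 0.0
at [ 0.453  -0.2256  0.2554] q [ 1.19  0.29 -0.92  1.86  0.26  1.11  0.18] F [ 0.2 -0.1 -0.6] t 1.2 gap 1.00162851126231
shift cm [14.49 12.78  6.53] rot [-0.1 30.   0.3]
```

```bash
python3 -m jog '[[[0,14.5,12.8,6.5,0,30,0],[0,14.5,12.8,6.5,0,30,0],[0,14.5,12.8,6.5,0,30,0],[0,14.5,12.8,6.5,0,30,0],[0,14.5,12.8,6.5,0,30,0],[0,14.5,12.8,6.5,0,30,0],[0,14.5,12.8,6.5,0,30,0],[0,14.5,12.8,6.5,0,30,0]]]'
python3 -c "
from h import *
p,im,d=grab('wrist')
cv2.imwrite('pics/w1.png',im[:,:,::-1]); print(np.round(p['extrinsics'],3).tolist(),p['fx'],p['cx'],p['cy'])
goto2([0.58,-0.08,0.19],0,30)"
```

```text
time_s: 1.87
eef_pos: [0.58, -0.0819, 0.1899]
eef_rot: [-0.183, 0.682, 0.684, 0.183]
force: [0.8, -0.2, 0.9]
finger_gap: 1.002
finger_force: 0.0
[[1.0, 0.002, -0.002, 0.58], [0.002, -0.978, 0.209, -0.09], [-0.001, -0.209, -0.978, 0.368], [0.0, 0.0, 0.0, 1.0]] 309.70691628693146 319.2151079053364 193.92618503536136
at [ 0.58   -0.0827  0.1904] q [ 1.02  0.73 -0.94  1.64  0.07  1.12  0.16] F [ 0.1 -0.5  0.2] t 1.9167 gap 0.9997331464372244
shift cm [ 0.21 -0.    0.17] rot [-0.   0.1  0.1]
```

View pics/w1.png

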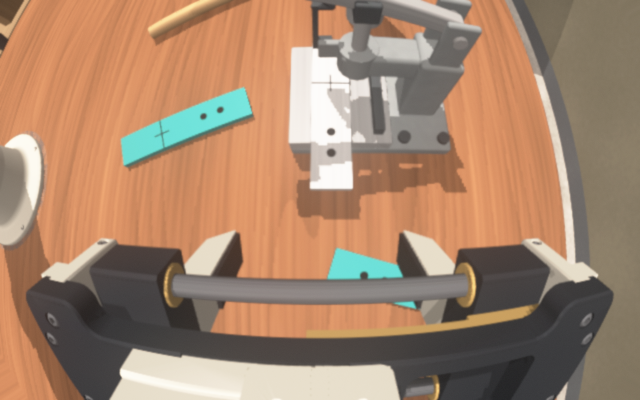

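The wrist view shows the strap at (310–352, ~45–188) with its cross near (330,83), holes at (331,131) and (331,152), the fence at (372–384, ~70–132), and the bed's right edge at about row 150. I'll enlarge it for precision.

```bash
python3 -c "
import cv2
im=cv2.imread('pics/w1.png')[35:195,285:455]
cv2.imwrite('pics/w1c.png',cv2.resize(im,None,fx=3.75,fy=3.75,interpolation=cv2.INTER_CUBIC))"
```

```text
(no output)
```

View pics/w1c.png

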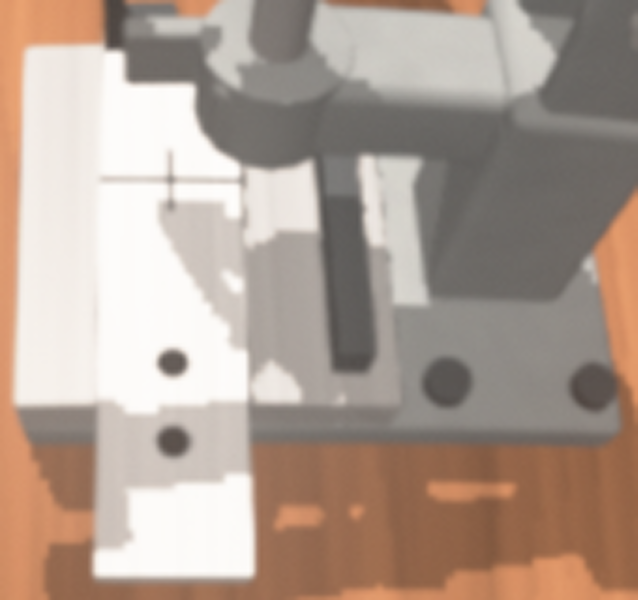

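```bash
cat > m.py <<'E'
from h import *
E0=dict(np.load('w1.npz')) if 0 else None
E
python3 - <<'E'
from h import *
p=optics.camera_params('wrist')
f=lambda x,y,z:onplane(p,(x+.5)/3.75-.5+285,(y+.5)/3.75-.5+35,z,True)
S={'cross':(171,179,.05),'hole1':(173,362,.05),'hole2':(174,441,.05),'endF':(94,577,.05),'endB':(254,577,.05),'edF':(99,178,.05),'edB':(243,181,.05),
'bedFR':(15,404,.04),'bedBR':(400,406,.04),'bedFL':(25,46,.04),'fenceA':(318,185,.04),'fenceB':(333,370,.04),'fenceTopRF':(335,357,.056)}
q={k:f(*v) for k,v in S.items()}
for k,v in q.items(): print(k,np.round(v*1000,1))
def az(a,b): d=q[a]-q[b]; return np.degrees(np.arctan2(-d[0],d[1])), np.linalg.norm(d)*1000
for a,b in [('bedFL','bedFR'),('fenceA','fenceB'),('cross','hole2'),('edF','endF'),('edB','endB'),('endF','endB'),('bedBR','bedFR')]: print(a,b,np.round(az(a,b),2))
# two-view heights: strap right end corners, top cam depth vs wrist
pt_=optics.camera_params('top')
im=cv2.imread('pics/top0.png')
for n,(u,v) in {'endF':(260+438/5,120+424/5),'endB':(260+437/5,120+350/5)}.items():
    o1,d1=ray(pt_,u-.4,v-.4); S_=S[n]; o2,d2=ray(p,S_[0]/3.75+284.6,S_[1]/3.75+34.6,True)
    A=np.c_[d1,-d2]; t=np.linalg.lstsq(A,o2-o1,rcond=None)[0]; print(n,np.round((o1+d1*t[0])*1000,1),np.round((o2+d2*t[1])*1000,1))
E
```

```text
cross [592.9 113.6  50. ]
hole1 [592.6  48.8  50. ]
hole2 [592.7  23.7  50. ]
endF [569.7 -17.   50. ]
endB [615.  -16.9  50. ]
edF [569.9 114.   50. ]
edB [615.9 113.3  50. ]
bedFR [544.9  39.4  40. ]
bedBR [663.2  39.7  40. ]
bedFL [542.7 178.2  40. ]
fenceA [642.1 119.   40. ]
fenceB [642.7  51.2  40. ]
fenceTopRF [640.5  48.6  56. ]
bedFL bedFR [  0.9  138.85]
fenceA fenceB [ 0.48 67.78]
cross hole2 [-0.14 89.98]
edF endF [-7.0000e-02  1.3098e+02]
edB endB [ -0.43 130.25]
endF endB [90.07 45.23]
bedBR bedFR [-89.83 118.31]
endF [571.9 -12.6  40.7] [569.4 -14.7  40.3]
endB [619.  -11.4  31.1] [617.  -12.4  30.6]
```

```bash
python3 -c "
from h import *
goto2([0.5925,0.0145,0.031],0.0,30)"
```

```text
at [ 0.58   -0.0827  0.1904] q [ 1.02  0.73 -0.94  1.64  0.07  1.12  0.16] F [ 0.1 -0.5  0.2] t 1.9167 gap 0.9997331464372244
shift cm [ 0.47  1.26 18.66] rot [-0.   0.1  0.1]
```

```bash
python3 -m jog '[[[0,0.5,1.3,3,0,0,0],[0,0.5,1.3,6,0,0,0],[0,0.5,1.3,9,0,0,0],[0,0.5,1.3,12,0,0,0],[0,0.5,1.3,14,0,0,0],[0,0.5,1.3,16,0,0,0],[0,0.5,1.3,17.5,0,0,0],[0,0.5,1.3,18.6,0,0,0],[0,0.5,1.3,18.6,0,0,0],[0,0.5,1.3,18.6,0,0,0]]]'
python3 -m jog '[[[1,0,0,0,0,0,0],[1,0,0,0,0,0,0],[1,0,0,0,0,0,0],[1,0,0,0,0,0,0],[1,0,0,0,0,0,0],[1,0,0,0,0,0,0],[1,0,0,0,0,0,0],[1,0,0,0,0,0,0]]]'
python3 -c "
from h import *
p,im,d=grab('wrist'); np.save('E2.npy',p['extrinsics'])
cv2.imwrite('pics/w2.png',im[:,:,::-1])
cv2.imwrite('pics/w2c.png',cv2.resize(im[0:230,190:510,::-1],None,fx=2.5,fy=2.5,interpolation=cv2.INTER_CUBIC))
goto2([0.6189,0.0105,0.031],0.7,30)"
```

```text
time_s: 2.75
eef_pos: [0.5933, 0.0144, 0.0322]
eef_rot: [-0.182, 0.683, 0.683, 0.183]
force: [-0.7, -1.0, -0.2]
finger_gap: 1.001
finger_force: 0.0
time_s: 3.42
eef_pos: [0.593, 0.0154, 0.0315]
eef_rot: [-0.183, 0.682, 0.684, 0.183]
force: [0.1, -0.6, 1.0]
finger_gap: 0.488
finger_force: 30.0
at [0.593  0.0154 0.0316] q [ 0.82  0.92 -0.83  1.76  0.16  0.79  0.07] F [-0.8 -0.2  1.5] t 3.4667 gap 0.48612412654269616
shift cm [-0.46  2.59 -0.2 ] rot [ 0.3 -0.  -0.5]
```

View pics/w2c.png

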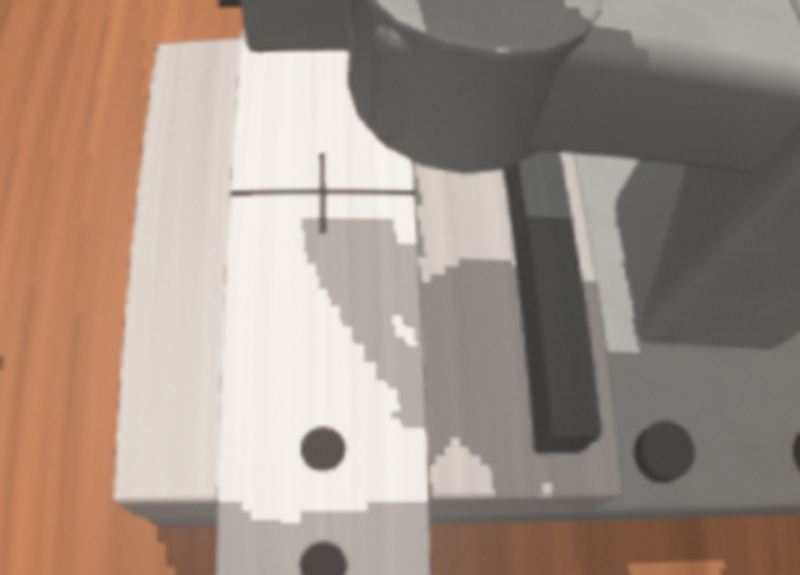

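The strap is gripped (gap 44.8 mm). In the enlarged view the cross is at (322,191), the bed corners at (115,499), (620,496) and (157,45), and the fence foot runs (508,185)–(535,450).

```bash
cat > m.py <<'E'
from h import *
def meas(S,sc,ou,ov,E=None):
    p=dict(optics.camera_params('wrist'))
    if E is not None: p['extrinsics']=E
    q={k:onplane(p,(x+.5)/sc-.5+ou,(y+.5)/sc-.5+ov,z,True) for k,(x,y,z) in S.items()}
    for k,v in q.items(): print(k,np.round(v*1000,1))
    az=lambda a,b: np.degrees(np.arctan2(-(q[a]-q[b])[0],(q[a]-q[b])[1]))
    for a,b in [('bedFL','bedFR'),('fA','fB'),('sF1','sF2'),('sB1','sB2'),('cross','hole')]:
        if a in q and b in q: print(a,b,round(az(a,b),2))
E
python3 - <<'E'
from m import *
meas({'cross':(322,191,.05),'hole':(323,449,.05),'sF1':(231,193,.05),'sF2':(217,500,.05),'sB1':(417,192,.05),'sB2':(428,500,.05),
'bedFR':(115,499,.04),'bedBR':(620,496,.04),'bedFL':(157,45,.04),'fA':(508,185,.04),'fB':(535,450,.04)},2.5,190,0,np.load('E2.npy'))
E
```

```text
cross [592.4 114.8  50. ]
hole [592.7  49.6  50. ]
sF1 [570.2 114.6  50. ]
sF2 [570.3  38.4  50. ]
sB1 [615.6 114.9  50. ]
sB2 [615.   38.5  50. ]
bedFR [545.   40.5  40. ]
bedBR [662.6  41.3  40. ]
bedFL [542.9 178.3  40. ]
fA [641.6 125.2  40. ]
fB [642.   52.2  40. ]
bedFL bedFR 0.87
fA fB 0.33
sF1 sF2 0.08
sB1 sB2 -0.44
cross hole 0.3
```

```bash
python3 -m jog '[[[1,-0.1,0.4,0,0,0,0],[1,-0.2,0.8,-0.1,0,0,0],[1,-0.3,1.2,-0.2,0.1,0,-0.2],[1,-0.35,1.6,-0.2,0.2,0,-0.3],[1,-0.35,2,-0.2,0.25,0,-0.4],[1,-0.35,2.4,-0.2,0.25,0,-0.4],[1,-0.35,2.65,-0.2,0.25,0,-0.4],[1,-0.35,2.65,-0.2,0.25,0,-0.4],[1,-0.35,2.65,-0.2,0.25,0,-0.4]]]'
python3 -c "
from h import *
p,im,d=grab('wrist'); np.save('E3.npy',p['extrinsics'])
cv2.imwrite('pics/w3.png',im[:,:,::-1])
cv2.imwrite('pics/w3c.png',cv2.resize(im[0:230,170:490,::-1],None,fx=2.5,fy=2.5,interpolation=cv2.INTER_CUBIC))
goto2([0.6189,0.0105,0.031],0.7,30)"
```

```text
time_s: 4.22
eef_pos: [0.6198, 0.0115, 0.0315]
eef_rot: [-0.184, 0.68, 0.686, 0.182]
force: [-2.1, 0.6, 1.3]
finger_gap: 0.489
finger_force: 30.0
at [0.6198 0.0115 0.0315] q [ 0.79  0.95 -0.82  1.68  0.17  0.83  0.08] F [-2.1  0.8  1.2] t 4.2667 gap 0.48417708043952135
shift cm [-0.11 -0.09 -0.01] rot [ 0.1  0.  -0.1]
```

View pics/w3c.png

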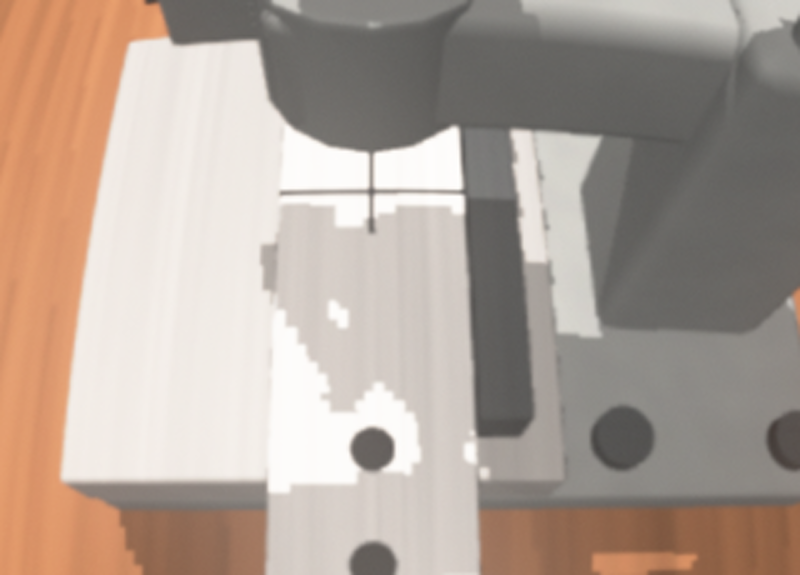

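The strap now lies along the fence: back edge at crop (464,191)–(479,480), cross at (372,191), and bed corners at (63,480), (562,480) and (131,42).

Run:
```python
from m import *
E=np.load('E3.npy')
meas({'cross':(372,191,.05),'hole':(373,449,.05),'sF1':(280,192,.05),'sF2':(267,480,.05),'sB1':(464,191,.05),'sB2':(479,480,.05),
'bedFR':(63,480,.04),'bedBR':(562,480,.04),'bedFL':(131,42,.04),'fTopF':(477,419,.056),'fTopB':(532,415,.056),'fB1':(520,200,.056)},2.5,170,0,E)
p=dict(optics.camera_params('wrist'));p['extrinsics']=E
# ram guide cylinder silhouettes -> rays at guide bottom z .093
for u in (264,462): print(np.round(onplane(p,u/2.5+170,100/2.5,.093,True)*1000,1))
print(np.round(onplane(p,370/2.5+170,150/2.5,.093,True)*1000,1))
```

```text
cross [618.3 110.8  50. ]
hole [619.2  45.7  50. ]
sF1 [595.9 110.7  50. ]
sF2 [596.7  38.7  50. ]
sB1 [640.8 111.4  50. ]
sB2 [641.9  39.1  50. ]
bedFR [545.5  40.5  40. ]
bedBR [662.6  41.5  40. ]
bedFL [543.6 178.4  40. ]
fTopF [640.9  50.8  56. ]
fTopB [652.7  51.9  56. ]
fB1 [653.3 105.5  56. ]
bedFL bedFR 0.8
sF1 sF2 0.66
sB1 sB2 0.84
cross hole 0.78
[597.9 104.   93. ]
[636.  104.1  93. ]
[618.4  91.1  93. ]
```

Cross at (618.3,110.8), press axis at about (618.8,110.4), angle within 0.1° and back edge at the fence, so it is home. I'll release and retreat along the tool axis.

```bash
python3 -m jog '[[[0,0,0,0,0,0,0],[0,0,0,0,0,0,0],[0,0,0,0,0,0,0],[0,0,0,0,0,0,0],[0,0,0,0,0,0,0],[0,0,0,-2,0,0,0],[0,0,0,-5,0,0,0],[0,0,0,-9,0,0,0],[0,0,0,-13,0,0,0],[0,0,0,-17,0,0,0],[0,0,0,-19,0,0,0],[0,0,0,-19,0,0,0]]]'
python3 -c "
from h import *
p,im,d=grab('wrist'); np.save('E4.npy',p['extrinsics'])
cv2.imwrite('pics/w4c.png',cv2.resize(im[20:200,250:450,::-1],None,fx=3.2,fy=3.2,interpolation=cv2.INTER_CUBIC))
goto2([0.509,0.109,0.30],0.7,0)"
```

```text
time_s: 5.27
eef_pos: [0.6238, -0.0879, 0.2007]
eef_rot: [-0.179, 0.681, 0.685, 0.184]
force: [1.0, -0.4, 0.5]
finger_gap: 1.001
finger_force: 0.0
at [ 0.6223 -0.0859  0.1982] q [ 0.95  0.78 -0.92  1.53  0.08  1.17  0.14] F [-0.5 -0.4  0.1] t 5.3167 gap 1.0006550760718493
shift cm [ 22.06 -11.16   0.87] rot [  0.3 -29.8  -0.3]
```

View pics/w4c.png

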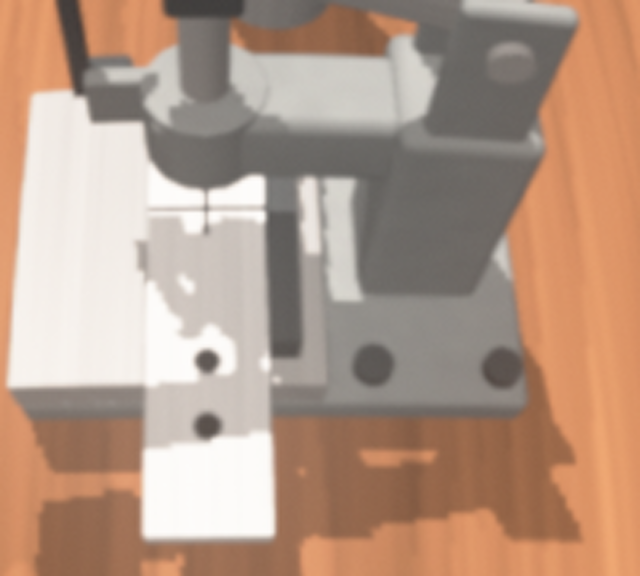

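Still flush after release: cross at crop (207,209), ram centre at about u=205, and no gap between back edge and fence. Next I'll move over the pad with the fingers shut.

```bash
python3 - <<'E'
from m import *
meas({'cross':(207,209,.05),'hole':(207,361,.05),'sF1':(149,209,.05),'sF2':(143,530,.05),'sB1':(265,208,.05),'sB2':(274,530,.05),
'bedFR':(9,387,.04),'bedBR':(325,387,.04),'bedFL':(32,94,.04)},3.2,250,20,np.load('E4.npy'))
E
python3 -m jog '[[[1,3,0,-5,0,0,0],[1,6,0,-9,0,0,0],[1,8,-2,-10,0,-7,0],[1,11,-4,-9,0,-14,0],[1,14,-7,-6,0,-21,0],[1,18,-9,-2.5,0,-28,0],[1,22,-11.2,0.9,0,-30,0],[1,22,-11.2,0.9,0,-30,0],[1,22,-11.2,0.9,0,-30,0],[1,22,-11.2,0.9,0,-30,0],[1,22,-11.2,0.9,0,-30,0],[1,22,-11.2,0.9,0,-30,0]]]'
python3 - <<'E'
from h import *
goto2([0.509,0.109,0.245],0.7,0)
p,im,d=grab('scene'); m=(im.max(2)<55).astype(np.uint8)
n,l,st,c=cv2.connectedComponentsWithStats(m[150:200,310:360])
i=1+st[1:,4].argmax(); print(st[i],c[i]); u,v=c[i]+[310,150]; print(pt(p,d,u,v))
cv2.imwrite('pics/s5.png',cv2.resize(im[60:320,190:460,::-1],None,fx=2.2,fy=2.2,interpolation=cv2.INTER_CUBIC))
E
```

```text
cross [618.1 110.4  50. ]
hole [618.7  45.9  50. ]
sF1 [595.8 110.5  50. ]
sF2 [597.3 -16.7  50. ]
sB1 [640.3 111.1  50. ]
sB2 [642.1 -16.5  50. ]
bedFR [544.9  40.4  40. ]
bedBR [662.1  40.3  40. ]
bedFL [542.2 178.4  40. ]
bedFL bedFR 1.1
sF1 sF2 0.68
sB1 sB2 0.78
cross hole 0.55
time_s: 6.32
eef_pos: [0.507, 0.1086, 0.2974]
eef_rot: [-0.001, 0.704, 0.71, -0.001]
force: [-0.7, -0.1, 0.2]
finger_gap: 0.18
finger_force: 0.0
at [0.507  0.1086 0.2974] q [ 0.56  0.29 -0.98  1.78  0.26  1.21 -0.49] F [-0.7 -0.1  0.2] t 6.3167 gap 0.17955027727862904
shift cm [0.04 0.21 5.24] rot [-0.1  0.  -0.3]
[ 14  17  16  14 140] [21.75714286 23.47142857]
[0.51307404 0.10951718 0.23565359]
```

View pics/s5.png

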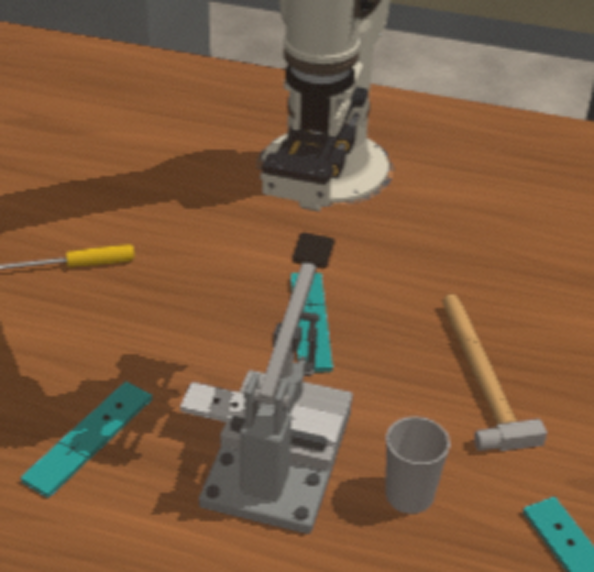

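The scene view shows the shut fingers directly over the pad (pad at crop (314,250), measured (0.513,0.110,0.236)). Hammer, tin, offcut and screwdriver look unmoved. Starting the press.

```bash
python3 -m jog '[[[1,0,0.1,2,0,0,0],[1,0,0.1,4,0,0,0],[1,0,0.1,5,0,0,0],[1,0,0.1,6,0,0,0],[1,0,0.1,7,0,0,0],[1,0,0,8,0,0,0],[1,0,0,9,0,0,0],[1,0,0,9,0,0,0]]]'
```

```text
time_s: 7.03
eef_pos: [0.5061, 0.1101, 0.2068]
eef_rot: [-0.001, 0.704, 0.711, -0.001]
force: [-0.6, -1.0, 2.7]
finger_gap: 0.006
finger_force: 1.2
```

```bash
python3 -m jog '[[[1,0,-0.1,1,0,0,0],[1,0,-0.2,2,0,0,0],[1,0,-0.3,3,0,0,0],[1,0,-0.4,4,0,0,0],[1,0,-0.5,4.8,0,0,0],[1,0,-0.5,5.3,0,0,0],[1,0,-0.5,5.7,0,0,0],[1,0,-0.5,5.9,0,0,0],[1,0,-0.5,5.9,0,0,0],[1,0,-0.5,5.9,0,0,0]]]'
```

```text
time_s: 7.87
eef_pos: [0.5034, 0.1106, 0.1506]
eef_rot: [0.001, 0.704, 0.71, 0.001]
force: [0.9, -0.6, 9.4]
finger_gap: 0.003
finger_force: 4.5
```

```bash
python3 -m jog '[[[1,0,0,0.2,0,0,0],[1,0,0,0.4,0,0,0],[1,0,0,0.4,0,0,0],[1,0,0,0.4,0,0,0],[1,0,0,0.4,0,0,0]]]'
```

```text
time_s: 8.28
eef_pos: [0.5037, 0.1106, 0.147]
eef_rot: [0.001, 0.704, 0.71, 0.001]
force: [1.5, -1.1, 10.6]
finger_gap: 0.006
finger_force: 5.2
```

Force 10.6 N at z 0.147, near the bottom. Next I'll lift off and check the latch.

```bash
python3 -m jog '[[[1,0,0,-0.3,0,0,0],[1,0,0,-0.6,0,0,0],[1,0,0,-1,0,0,0],[1,0,0,-2,0,0,0],[1,0,0,-4,0,0,0],[1,0,0,-7,0,0,0],[1,0,0,-11,0,0,0],[1,0,0,-15,0,0,0],[1,-3,0,-17,0,0,0],[1,-7,0,-17,0,0,0],[1,-11,0,-17,0,0,0],[1,-15,0,-17,0,0,0]]]'
python3 -m jog '[[[1,-4,4,4,0,0,0],[1,-6,8,6,0,10,0],[1,-6,8,6,0,20,0],[1,-6,8,6,0,25,0],[1,-6,8,6,0,25,0],[1,-6,8,6,0,25,0]]]'
python3 - <<'E'
from h import *
P,r,s=pose(); print(P,s['force'],s['time_s'])
p,im,d=grab('scene'); cv2.imwrite('pics/s6.png',im[:,:,::-1])
m=(im.max(2)<55).astype(np.uint8)[160:240,310:360]
n,l,st,c=cv2.connectedComponentsWithStats(m); i=1+st[1:,4].argmax(); u,v=c[i]+[310,160]; print(st[i],pt(p,d,u,v))
p,im,d=grab('wrist'); np.save('E6.npy',p['extrinsics'])
a=cv2.resize(im[0:230,170:490,::-1],None,fx=2.5,fy=2.5,interpolation=cv2.INTER_CUBIC); cv2.imwrite('pics/w6c.png',a)
E
```

```text
time_s: 9.28
eef_pos: [0.5025, -0.0408, 0.3161]
eef_rot: [0.0, 0.703, 0.711, -0.0]
force: [0.0, -1.0, -0.2]
finger_gap: 0.004
finger_force: 0.0
time_s: 9.78
eef_pos: [0.5825, -0.1045, 0.2519]
eef_rot: [-0.157, 0.69, 0.69, 0.153]
force: [0.5, -0.7, -0.7]
finger_gap: 0.008
finger_force: 0.0
[ 0.58249091 -0.10452899  0.25187671] [ 0.53763486 -0.65461065 -0.65752214] 9.7833
[14 29 15 11 68] [0.50530824 0.10839541 0.15571216]
```

View pics/w6c.png

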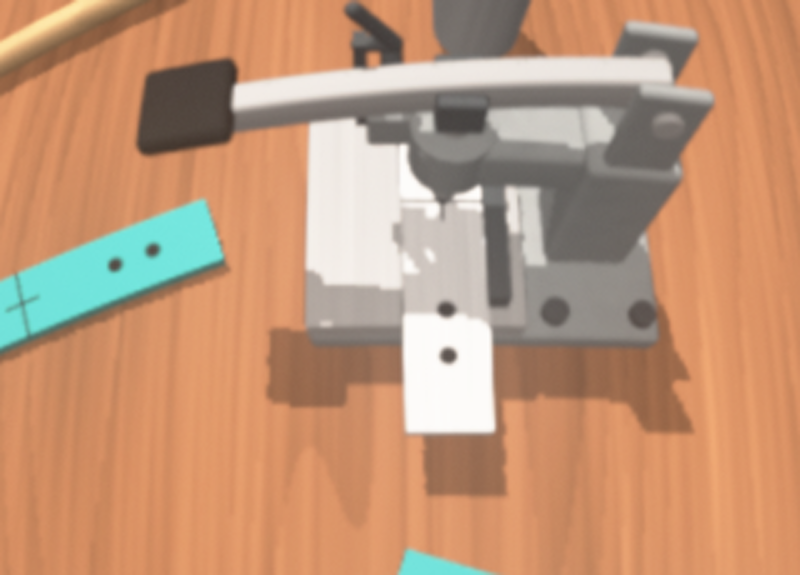

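The lever is latched (pad z ≈ 0.156 m). The punch tip touches the cross at crop (444,202), the strap is flush on the fence, and the robot is clear.

```bash
python3 -c "
from h import *
print(bot.close_job())"
```

```text
the job is handed in; nothing more can be done
None
```

I handed the job in at about 10 s of the 58 s: the strap was flush on the fence with its cross under the punch, the lever was latched and the arm was clear, but the hand-in call returned no verdict.

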